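# Free the seized cross-handled pin of the sinker mould

## Robot

A 6-joint arm with a two-finger parallel gripper is mounted at the origin on the work surface. World frame = base frame: x ahead of the robot, y to its left, z up, the work surface at z = 0. Lengths are in m, angles in degrees, forces in N, time in s.
With the tool pointing down it reaches from about 0.35 to 0.875 m from the base axis. Payload 4.2 kg.
Tool frame: the origin (TCP) lies at the very end of the fingers, on their centre line; the grasp point (between the pads) lies 19 mm behind it (r.hold_point_z is the distance from the TCP to the grasp point, in m); z points along the fingers, y is the direction in which the jaws open and shut (so a half turn about z gives the same grasp; the last joint's range is limited). The gripper opens to 87 mm and grips with 3 to 60 N. Pads are 19 mm wide; open, the fingers measure 117 mm over their backs; the gripper's body (75 mm by 190 mm) begins 51 mm behind the grasp point.
Start: joints at [-59.668, 22.042, 0.453, 0, -68.411, -14.817], TCP at [0.167, -0.602, 0.223] pointing down, gripper open.
Joint ranges: [-179.83, 179.83], [-69.29, 118.12], [-61.27, 80.66], [-181.25, 117.63], [-171.15, -9.14], [-177.46, 177.46]. Speed limits (degrees/s): [159.86, 159.86, 180, 180, 180, 180].

## Interface

Orientations are given as a 3x3 rotation matrix whose columns are the frame's x, y, z axes.
In Python, from station import r, cams, ticket gives the robot as it stands.
- The arm moves only by the tool drive_tool, never from a script. Its argument "deltas" is a list of rows, each an object of numbers: "dx", "dy", "dz": the shift along the tool's x, y, z in m; "wx", "wy", "wz": the turn, a rotation vector about the tool's x, y, z in degrees. A call has 1 to 20 rows; each row is the pose to reach, as a shift and turn from the pose commanded when the call began, along the tool's axes at that moment; what a row does not reach only later rows make up. A row lasts 1/10 s, in which the tool goes at most 50 mm and 8.59 degrees, less where a joint would pass 70% of its speed; a pose out of reach is approached as far as the arm can. A call with a gripper value outside its range is refused whole. "gripper" is the opening, from 0 (shut) to 1 (fully open), set as the call begins (left out, the last holds). The fingers move at their own pace and stop on an object; the grip force is fixed at half the most. Time passes only in rows, so rows that repeat a pose let the fingers close. It gives the time, the measured TCP pose, the force and the opening at its end, in the units of the state.
- r.sense(): the state, without advancing time (a new reading comes with each control period).
- cams.capture(name): name is "scene" or "top"; returns the picture (384x512x3 uint8, red, green, blue); there is no depth.
- cams.camera_model(name): a dict with "intrinsics" (3x3 intrinsics, pixels), "extrinsics" (4x4, takes a point from world to camera coordinates). Camera axes: x right, y down, z forward; pixel columns grow to the right and rows downward; lengths in m; the calibration is good to about 2 mm. A picture is of the moment at which its call begins. camera_model takes no time and is no camera call.
- ticket.finish_job(): hands the job in, once; it reports no verdict.
The state is a dict: "time_s": time; "joints": joint angles; "joint_velocities": joint speeds; "effort": joint torques, N m; "tcp_pos": TCP position; "ee_rot": TCP orientation; "wrist_force": force on the tool from outside, world axes, zero at the start; "moment": the same for the moment, N m; "gripper_width": opening from 0.0 (shut) to 1.0 (fully open).
Only numpy, scipy, OpenCV 4.12 (cv2) and the standard library are available. Lean on these libraries where they do the work, as an engineer would, in place of code of your own. Each camera call takes 0.05 s, during which the arm holds its last target.

## Task

The pin with the straight cross-bar handle has seized in the yellow mould frame: grip its bar and, while pulling it slowly up, twist it about 20 degrees anticlockwise (seen from above), then clockwise to about 20 degrees past where it started, all before it leaves the bore. Then draw it right out, carry it to the copper pan and let it go just above the pan's floor. Leave the round-headed dowel where it is.

Things in the scene. Friction and masses are not known exactly. Their poses are not given: they have to be found in the camera images.
- pin_bar (a point): Sizes in mm. Seized steel pin, 150 g, upright in either bore. Head: level bar 70x14x14; this point is its centre, 83 above the bench. x along the bar (at first along the frame's x), z up. Neck 10 diameter, then shank 14 diameter, 40 long, all in the bore; foot 73 below this point. Stiff: 10-20 N to pull, 0.1 N m to turn, stays where left. Grip the bar's middle across its width, 40 N or more.
- mould_frame: Sizes in mm. Yellow-painted steel mould frame bolted to the bench: base 200 (x) by 100 (y), 10 high; at each end a boss 40 by 40, top 50 above the bench, with a vertical bore (at x = -60 and +60, y = 0); a low grey split mould, 38 high, between. Origin: centre of the underside; x along its length, z up.
- dowel_head (a point): Sizes in mm. Steel dowel with a round button head (28 diameter, 12 high, top about 63 above the bench) in the frame's other bore; this point is the head's centre.
- pan_floor (a point): Sizes in mm. Loose round copper pan, 194 across the rim, 30 high, floor 162 across inside; bar handle from the rim along -x, ending 210 from the centre, up to 47 high. This point: centre of the inner floor, 4 above the bench; z up. The pin let go upright just above the floor stands or topples, and stays in the pan.
Things that resemble listed ones, but are neither listed nor needed, are in the scene too. There is more than one size of the part that bears pin_bar; the job needs the largest.

How it is judged (in metres and radians):
On the way, in this order (a step that is already met when the one before it is completed fails the run):
1. the pin is twisted at least 12 degrees anticlockwise from its starting line while still in its bore (((x of pin_bar in the frame of mould_frame above 0 m and y of mould_frame in the frame of pin_bar above 0.0125 m) or (x of pin_bar in the frame of mould_frame below 0 m and y of mould_frame in the frame of pin_bar below -0.0125 m)) and z of pin_bar in the frame of mould_frame below 0.1195 m), for 0.05 s.
2. the pin is twisted at least 12 degrees clockwise past its starting line, raised by at least 4 mm and still in its bore (((x of pin_bar in the frame of mould_frame above 0 m and y of mould_frame in the frame of pin_bar below -0.0125 m) or (x of pin_bar in the frame of mould_frame below 0 m and y of mould_frame in the frame of pin_bar above 0.0125 m)) and z of pin_bar in the frame of mould_frame between 0.0875 and 0.1195 m), for 0.05 s.
3. the pin is drawn right out of the bore (z of pin_bar in the frame of mould_frame above 0.125 m), for 0.1 s.
At the end, for the whole second after the job is handed in: The pin lies or stands in the copper pan, resting on the pan, its bar's centre within 105 mm of the pan's centre seen from above and less than 90 mm above the pan's floor; it is let go and at rest (below 30 mm/s), and the pan stands level (within 6 degrees) (horizontal distance between pin_bar and pan_floor below 0.105 m and z of pin_bar in the frame of pan_floor below 0.09 m and contact force between pin and pan above 0.2 N and linear speed of pin below 0.03 m/s and contact force between pin and the fingers below 0.1 N and angle between pan_floor's own z axis and vertical below 0.1 rad); the robot touches nothing.
It fails at once if the round-headed dowel is moved by more than 10 mm (distance of dowel_head from where it was at the start of the episode above 0.01 m).
It fails at once if the pin is dropped from a height (faster than 1 m/s) (linear speed of pin above 1 m/s).
It also fails if it takes over 58 s, if anything falls off the work surface, if the arm or the gripper's body presses on something with over 40 N, if the wrist force passes 120 N, or if a joint passes its speed limit or range.

## Working session

There is one attempt and no reset: what is moved stays moved. The work goes in short steps, Python scripts to look and compute and a tool call to move; the robot and the scene stay as the last step left them, time stands still between calls to the robot, and variables do not carry over. Pictures are saved under pics/ and viewed, and the job is handed in when it is done.

Besides the shell and the picture viewer there is one more tool, called after "Emit:" by a JSON object that holds its "fn" and its "kwargs". drive_tool: Moves the arm, as the interface text tells. Its arguments: {"type":"object","properties":{"deltas":{"type":"array","items":{"type":"object","properties":{"dx":{"type":"number"},"dy":{"type":"number"},"dz":{"type":"number"},"wx":{"type":"number"},"wy":{"type":"number"},"wz":{"type":"number"}}}},"gripper":{"type":"number"}},"required":["deltas"]}

```bash
mkdir -p pics
python3 - <<'E'
from station import r,cams
import cv2,numpy as np
for n in("scene","top"):
    im=cams.capture(n); cv2.imwrite(f"pics/{n}0.png",cv2.cvtColor(cv2.resize(im,(800,600),interpolation=cv2.INTER_CUBIC),cv2.COLOR_RGB2BGR))
    np.save(f"{n}0.npy",im)
    m=cams.camera_model(n);print(n,np.round(m["intrinsics"],2).tolist(),np.round(m["extrinsics"],4).tolist())
s=r.sense();print(s["time_s"],s["tcp_pos"],s["ee_rot"],s["gripper_width"])
E
```

```text
scene [[448.31, 0.0, 250.62], [0.0, 448.31, 191.19], [0.0, 0.0, 1.0]] [[-0.1361, 0.9907, -0.006, 0.0703], [0.8262, 0.1102, -0.5526, -0.4353], [-0.5468, -0.0802, -0.8334, 1.3221], [0.0, 0.0, 0.0, 1.0]]
top [[408.88, 0.0, 262.01], [0.0, 408.88, 191.81], [0.0, 0.0, 1.0]] [[0.0161, -0.9997, 0.0188, -0.0275], [-0.9831, -0.0192, -0.182, 0.6137], [0.1823, -0.0155, -0.9831, 0.7175], [0.0, 0.0, 0.0, 1.0]]
0.1 [ 0.16705219 -0.60170123  0.22156722] [[-9.63592125e-01 -2.67375721e-01 -6.63294184e-04]
 [-2.67376508e-01  9.63590324e-01  1.86840623e-03]
 [ 1.39577394e-04  1.97773081e-03 -9.99998035e-01]] 1.004529899891695
```

View pics/scene0.png

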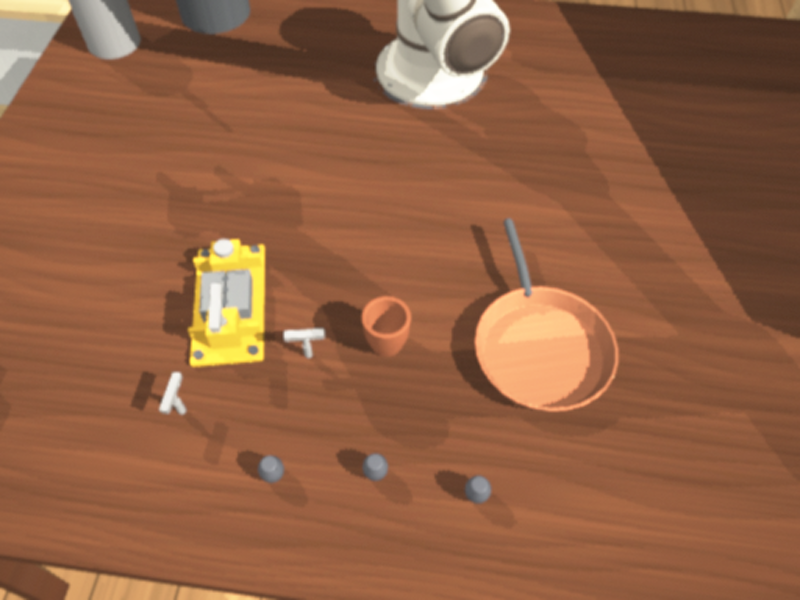

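View pics/top0.png

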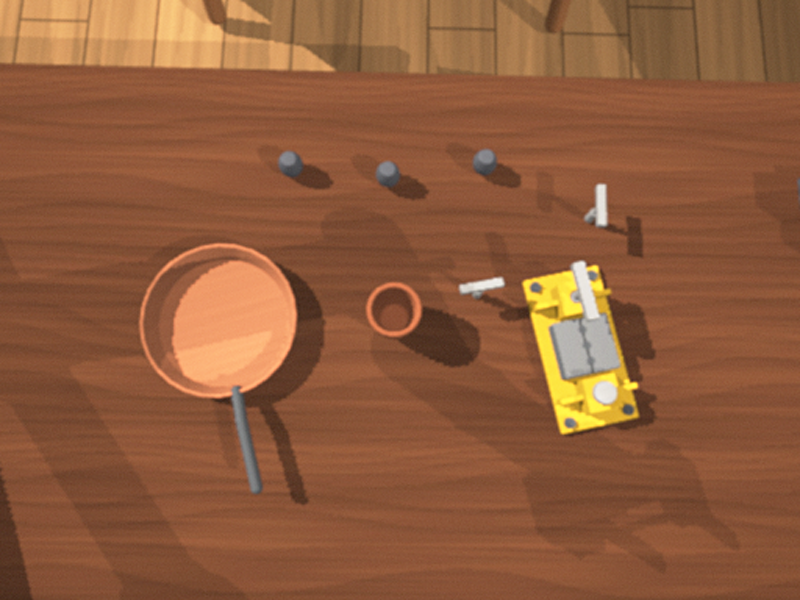

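The scene picture shows the frame on the left, with the pin's bar at about (216,305), the dowel at (224,247) and the pan at (546,345). The top picture shows the bar at about (585,290), the dowel at (605,392) and the pan at (220,320). Two smaller loose pins lie outside the frame. I'll enlarge both views.

Run:
```python
import cv2,numpy as np
def crop(n,u0,v0,w,h,k):
    im=np.load(f"{n}0.npy")[v0:v0+h,u0:u0+w]
    im=cv2.cvtColor(cv2.resize(im,None,fx=k,fy=k,interpolation=cv2.INTER_CUBIC),cv2.COLOR_RGB2BGR)
    for i in range(0,w,10): cv2.putText(im,str(u0+i),(i*k,8),0,.3,(255,255,255)); cv2.line(im,(i*k,0),(i*k,h*k),(0,0,0) if 0 else (90,90,90),1)
    for i in range(0,h,10): cv2.putText(im,str(v0+i),(0,i*k+8),0,.3,(255,255,255)); cv2.line(im,(0,i*k),(w*k,i*k),(90,90,90),1)
    cv2.imwrite(f"pics/{n}_c.png",im)
crop("top",325,160,90,125,4); crop("scene",110,145,70,95,6)
```

```text
(no output)
```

View pics/top_c.png

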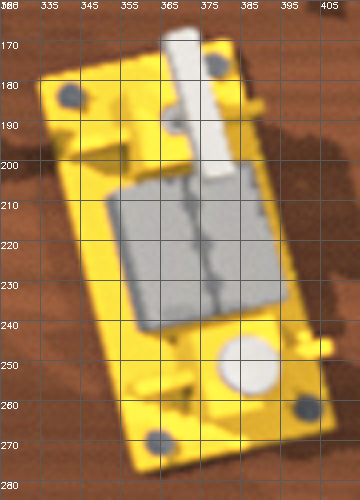

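View pics/scene_c.png

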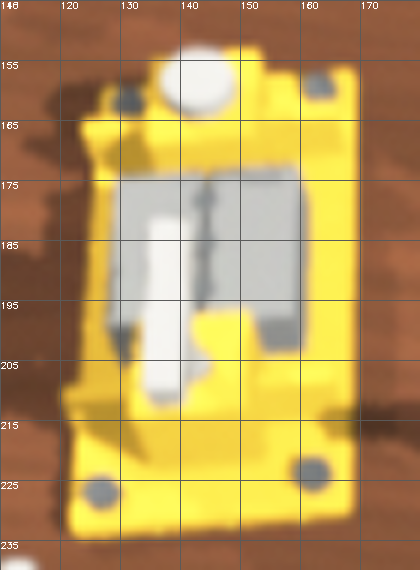

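```bash
cat > h.py <<'E'
import numpy as np
from station import r,cams
def back(n,uv,z):
    m=cams.camera_model(n);K=np.array(m["intrinsics"]);E=np.array(m["extrinsics"])
    R,t=E[:3,:3],E[:3,3];c=-R.T@t;d=R.T@np.linalg.inv(K)@[uv[0],uv[1],1.]
    return (c+d*(z-c[2])/d[2])[:2]
def tri(p1,p2):
    A=[]
    for n,uv in(("top",p1),("scene",p2)):
        m=cams.camera_model(n);P=np.array(m["intrinsics"])@np.array(m["extrinsics"])[:3]
        A+=[uv[0]*P[2]-P[0],uv[1]*P[2]-P[1]]
    v=np.linalg.svd(np.array(A))[2][-1];return v[:3]/v[3]
E
python3 - <<'E'
from h import *
import cv2
np.set_printoptions(precision=4,suppress=True)
T=[(365.7,168.7),(374.5,167),(383.7,202.5),(376.2,204.5)]
S=[(134.7,181.3),(141.7,181.3),(141,210),(134.2,210)]
for n,P in(("top",T),("scene",S)):
    Q=np.array([back(n,p,.09) for p in P]);print(n,"bar",Q.tolist(),"c",Q.mean(0))
    print("sides",np.linalg.norm(Q-np.roll(Q,-1,0),axis=1))
print("bar tri",tri((375,185.7),(137.9,195.7)))
print("dowel",back("top",(387.5,250.7),.063),back("scene",(143,158),.063),tri((387.5,250.7),(143,158)))
F=np.array([back("top",p,.01) for p in[(335,180),(383,169.5),(408.7,267),(359.2,278)]]);print("frame",F,F.mean(0),np.linalg.norm(F-np.roll(F,-1,0),axis=1))
for a,b in((0,3),(1,2)):
    d=F[a]-F[b];print("ang",np.degrees(np.arctan2(d[1],d[0])))
F=np.array([back("scene",p,.01) for p in[(110+68/6,145+538/6),(110+352/6,145+515/6),(110+357/6,145+70/6),(110+83/6,145+120/6)]]);print("frame s",F,F.mean(0),np.linalg.norm(F-np.roll(F,-1,0),axis=1))
# pan rim
for n in("top","scene"):
    im=np.load(n+"0.npy");h=cv2.cvtColor(im,cv2.COLOR_RGB2HSV)
    m=((h[...,0]<16)&(h[...,1]>90)&(h[...,2]>185)).astype(np.uint8)
    m=cv2.morphologyEx(m,cv2.MORPH_OPEN,np.ones((2,2)))
    k,l,st,_=cv2.connectedComponentsWithStats(m)
    i=1+np.argmax(st[1:,4]);print(n,st[i])
    ys,xs=np.where(l==i);hull=cv2.convexHull(np.c_[xs,ys].astype(np.int32))[:,0]
    W=np.array([back(n,p,.03) for p in hull]).astype(np.float32);print("pan",cv2.minEnclosingCircle(W))
# pan via eyeball
for n,P in(("top",[(141,320),(297,320),(219,243),(219,397)]),("scene",[(475,345),(618,352),(546,287),(546,410)])):
    Q=np.array([back(n,np.array(p)*.64,.03) for p in P]);print(n,Q.tolist(),Q.mean(0))
E
```

```text
top bar [[0.6548175590619623, -0.20593236643078258], [0.6583716299319242, -0.22230431497878866], [0.592512519914648, -0.2367913891476813], [0.5885871640461036, -0.22300390243009066]] c [ 0.6236 -0.222 ]
sides [0.0168 0.0674 0.0143 0.0684]
scene bar [[0.5932450209841194, -0.23469576610446602], [0.5913009844812228, -0.2200964418614597], [0.659935157520414, -0.20254003345697158], [0.6617528415257525, -0.21613376102841475]] c [ 0.6266 -0.2184]
sides [0.0147 0.0708 0.0137 0.071 ]
bar tri [ 0.6241 -0.2218  0.0847]
dowel [ 0.5073 -0.249 ] [ 0.5112 -0.2451] [ 0.5072 -0.2488  0.0577]
frame [[ 0.65   -0.1648]
 [ 0.6739 -0.2635]
 [ 0.4788 -0.3066]
 [ 0.4562 -0.2088]] [ 0.5647 -0.2359] [0.1015 0.1998 0.1004 0.1987]
ang 12.777462313873325
ang 12.455511308903569
frame s [[ 0.6809 -0.2575]
 [ 0.6582 -0.1589]
 [ 0.4603 -0.2047]
 [ 0.4991 -0.3065]] [ 0.5746 -0.2319] [0.1012 0.2031 0.109  0.1882]
top [  90  157  101   99 5928]
pan ((0.589339554309845, 0.21860434114933014), 0.09738961607217789)
scene [ 305  184   92   80 4090]
pan ((0.5947931408882141, 0.22462689876556396), 0.09817006438970566)
top [[0.5870133800648283, 0.31454581732135073], [0.5906520747564138, 0.1222528331135057], [0.6873955387685738, 0.22552813874750988], [0.4945155810790856, 0.21201156608702998]] [0.5899 0.2186]
scene [[0.6063578051313688, 0.12732043056999087], [0.591574522743075, 0.31976205022438225], [0.4969668363874459, 0.22166075044668992], [0.6903544574337102, 0.224653734229172]] [0.5963 0.2233]
```

Emit:
{"fn": "drive_tool", "kwargs": {"deltas": [{"dx":-0.04,"dy":0.018,"dz":0,"wz":1},{"dx":-0.08,"dy":0.036,"dz":0.005,"wz":2.5},{"dx":-0.12,"dy":0.054,"dz":0.01,"wz":2.5},{"dx":-0.16,"dy":0.072,"dz":0.015,"wz":2.5},{"dx":-0.2,"dy":0.09,"dz":0.02,"wz":2.5},{"dx":-0.24,"dy":0.108,"dz":0.025,"wz":2.5},{"dx":-0.28,"dy":0.126,"dz":0.03,"wz":2.5},{"dx":-0.32,"dy":0.144,"dz":0.035,"wz":2.5},{"dx":-0.36,"dy":0.162,"dz":0.04,"wz":2.5},{"dx":-0.4,"dy":0.18,"dz":0.045,"wz":2.5},{"dx":-0.44,"dy":0.198,"dz":0.05,"wz":2.5},{"dx":-0.48,"dy":0.216,"dz":0.055,"wz":2.5},{"dx":-0.51,"dy":0.23,"dz":0.06,"wz":2.5},{"dx":-0.53,"dy":0.24,"dz":0.065,"wz":2.5},{"dx":-0.5435,"dy":0.2456,"dz":0.07,"wz":2.5},{"dx":-0.5435,"dy":0.2456,"dz":0.07,"wz":2.5},{"dx":-0.5435,"dy":0.2456,"dz":0.07,"wz":2.5}], "gripper": 0.55}}

```text
schema error: expected keys dx, dy, dz, wx, wy, wz
```

```bash
cat > look.py <<'E'
import sys,cv2
from h import *
def look(n,tag,u0,v0,w,h,k):
    im=cams.capture(n);np.save(f"{n}{tag}.npy",im);im=im[v0:v0+h,u0:u0+w]
    cv2.imwrite(f"pics/{n}{tag}.png",cv2.cvtColor(cv2.resize(im,None,fx=k,fy=k,interpolation=cv2.INTER_CUBIC),cv2.COLOR_RGB2BGR))
E
python3 - <<'E'
from look import *
look("top","1",300,100,130,190,3);look("scene","1",70,100,160,150,4)
s=r.sense();print(s)
E
```

```text
{'time_s': 0.2, 'joints': array([-5.96692490e+01,  2.20733077e+01,  4.11118043e-01, -1.39237947e-02,
       -6.84112969e+01, -1.48162544e+01]), 'joint_velocities': array([-0.04794954, -0.06800931,  0.23864117,  0.0728586 , -0.12755318,
        0.06625157]), 'effort': array([-9.83719801e-04, -3.90542114e+01,  1.87358147e+01,  4.21711206e+00,
        1.20329659e-02, -1.69217556e-04]), 'tcp_pos': array([ 0.16709083, -0.60189387,  0.22189662]), 'ee_rot': array([[-9.63586734e-01, -2.67395588e-01, -4.52648910e-04],
       [-2.67395949e-01,  9.63585967e-01,  1.22113216e-03],
       [ 1.09640785e-04,  1.29770324e-03, -9.99999152e-01]]), 'wrist_force': array([0.90094464, 0.87819682, 0.21026364]), 'moment': array([-0.02575476, -0.00573068,  0.02535605]), 'gripper_width': 1.0029756712595252}
```

View pics/top1.png

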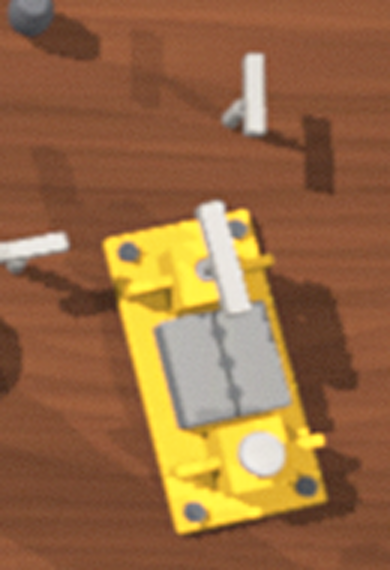

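View pics/scene1.png

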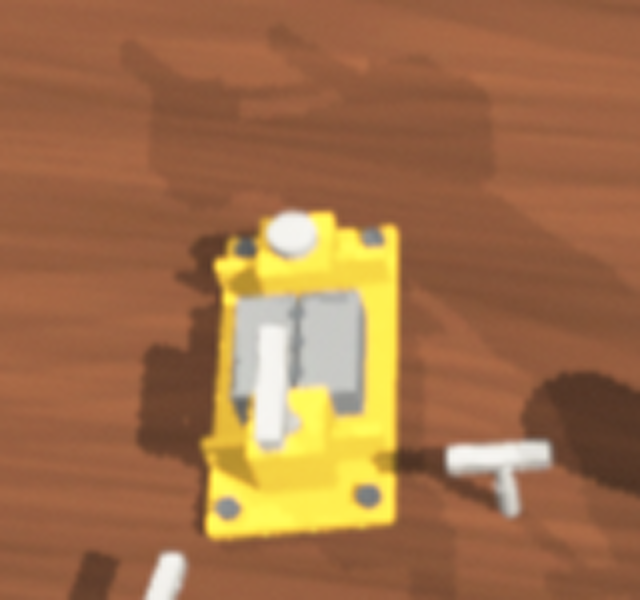

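All six keys are required and the arm has not moved, so I'll resend the move in full.

Emit:
{"fn": "drive_tool", "kwargs": {"deltas": [{"dx":-0.04,"dy":0.018,"dz":0,"wx":0,"wy":0,"wz":1},{"dx":-0.08,"dy":0.036,"dz":0.005,"wx":0,"wy":0,"wz":2.5},{"dx":-0.12,"dy":0.054,"dz":0.01,"wx":0,"wy":0,"wz":2.5},{"dx":-0.16,"dy":0.072,"dz":0.015,"wx":0,"wy":0,"wz":2.5},{"dx":-0.2,"dy":0.09,"dz":0.02,"wx":0,"wy":0,"wz":2.5},{"dx":-0.24,"dy":0.108,"dz":0.025,"wx":0,"wy":0,"wz":2.5},{"dx":-0.28,"dy":0.126,"dz":0.03,"wx":0,"wy":0,"wz":2.5},{"dx":-0.32,"dy":0.144,"dz":0.035,"wx":0,"wy":0,"wz":2.5},{"dx":-0.36,"dy":0.162,"dz":0.04,"wx":0,"wy":0,"wz":2.5},{"dx":-0.4,"dy":0.18,"dz":0.045,"wx":0,"wy":0,"wz":2.5},{"dx":-0.44,"dy":0.198,"dz":0.05,"wx":0,"wy":0,"wz":2.5},{"dx":-0.48,"dy":0.216,"dz":0.055,"wx":0,"wy":0,"wz":2.5},{"dx":-0.51,"dy":0.23,"dz":0.06,"wx":0,"wy":0,"wz":2.5},{"dx":-0.53,"dy":0.24,"dz":0.065,"wx":0,"wy":0,"wz":2.5},{"dx":-0.5435,"dy":0.2456,"dz":0.07,"wx":0,"wy":0,"wz":2.5},{"dx":-0.5435,"dy":0.2456,"dz":0.07,"wx":0,"wy":0,"wz":2.5},{"dx":-0.5435,"dy":0.2456,"dz":0.07,"wx":0,"wy":0,"wz":2.5}], "gripper": 0.55}}

```text
time_s: 1.9
tcp_pos: [0.6245, -0.2208, 0.1523]
ee_rot: [[-0.974, -0.225, -0.001], [-0.225, 0.974, -0.0], [0.001, 0.0, -1.0]]
wrist_force: [-0.2, 0.4, 0.1]
gripper_width: 0.55
```

Run:
```python
from look import *
look("top","2",300,100,130,190,3);look("scene","2",70,100,160,150,4)
s=r.sense();print({k:np.round(s[k],4) for k in("time_s","joints","tcp_pos","ee_rot","wrist_force","gripper_width")})
```

```text
{'time_s': np.float64(2.0), 'joints': array([-5.54970e+00,  2.85566e+01,  6.59900e-01,  7.10000e-03,
       -6.20970e+01, -7.15248e+01]), 'tcp_pos': array([ 0.6244, -0.2213,  0.153 ]), 'ee_rot': array([[-9.746e-01, -2.237e-01,  1.000e-04],
       [-2.237e-01,  9.746e-01, -1.000e-04],
       [-1.000e-04, -1.000e-04, -1.000e+00]]), 'wrist_force': array([-0.4246, -0.2464,  0.5092]), 'gripper_width': np.float64(0.5513)}
```

View pics/top2.png

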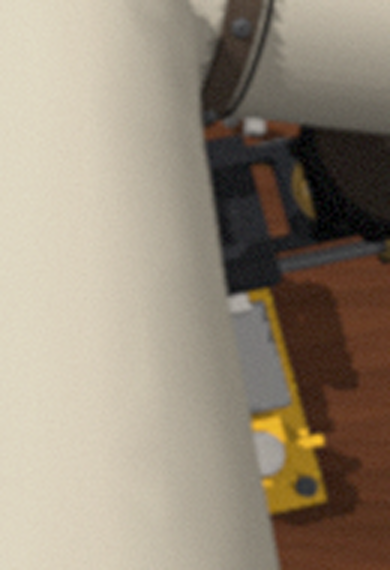

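View pics/scene2.png

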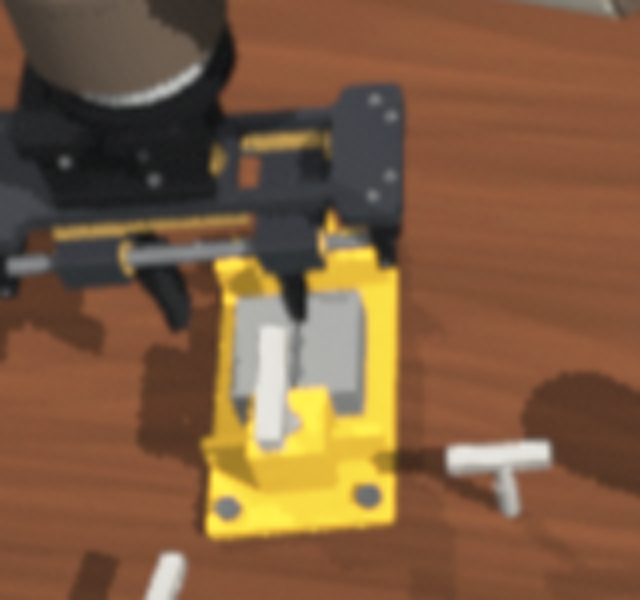

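Run:
```python
from h import *
m=cams.camera_model("scene");K=np.array(m["intrinsics"]);E=np.array(m["extrinsics"])
def pr(p):
    q=K@(E[:3,:3]@p+E[:3,3]);return q[:2]/q[2]
print(pr([.6244,-.2213,.153]), [back("scene",p,.153) for p in[(114.5,181.3),(144.5,179.5),(129.5,180.4)]])
print(pr([.6244,-.2213,.09]))
```

```text
[129.75495216 176.58733939] [array([ 0.63911729, -0.24736725]), array([ 0.62733816, -0.19101708]), array([ 0.63323426, -0.21922344])]
[136.81068814 194.31799826]
```

The gripper is centred over the bar to within 2 mm and lined up with it. I'll go down.

Emit:
{"fn": "drive_tool", "kwargs": {"deltas": [{"dx":0,"dy":0,"dz":0.015,"wx":0,"wy":0,"wz":0},{"dx":0,"dy":0,"dz":0.03,"wx":0,"wy":0,"wz":0},{"dx":0,"dy":0,"dz":0.045,"wx":0,"wy":0,"wz":0},{"dx":0,"dy":0,"dz":0.058,"wx":0,"wy":0,"wz":0},{"dx":0,"dy":0,"dz":0.07,"wx":0,"wy":0,"wz":0},{"dx":0,"dy":0,"dz":0.08,"wx":0,"wy":0,"wz":0},{"dx":0,"dy":0,"dz":0.088,"wx":0,"wy":0,"wz":0},{"dx":0,"dy":0,"dz":0.088,"wx":0,"wy":0,"wz":0},{"dx":0,"dy":0,"dz":0.088,"wx":0,"wy":0,"wz":0}]}}

```text
time_s: 2.9
tcp_pos: [0.6255, -0.2202, 0.0647]
ee_rot: [[-0.974, -0.225, 0.0], [-0.225, 0.974, -0.0], [-0.0, -0.0, -1.0]]
wrist_force: [0.5, -0.4, 1.3]
gripper_width: 0.549
```

Run:
```python
from look import *
look("scene","3",70,100,160,150,4)
s=r.sense();print({k:np.round(s[k],4) for k in("time_s","tcp_pos","wrist_force","moment","gripper_width")})
```

```text
{'time_s': np.float64(2.95), 'tcp_pos': array([ 0.6257, -0.2202,  0.0651]), 'wrist_force': array([-0.3407, -0.2438,  0.9543]), 'moment': array([ 0.0156, -0.0179,  0.041 ]), 'gripper_width': np.float64(0.5509)}
```

View pics/scene3.png

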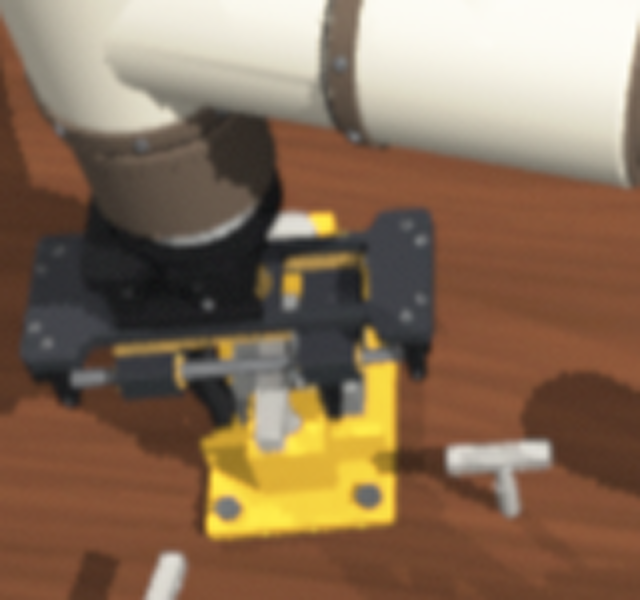

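The fingers straddle the bar, whose outer half shows at about (272,410), with free space on both sides. I'll close the gripper.

Emit:
{"fn": "drive_tool", "kwargs": {"deltas": [{"dx":0,"dy":0,"dz":0,"wx":0,"wy":0,"wz":0},{"dx":0,"dy":0,"dz":0,"wx":0,"wy":0,"wz":0},{"dx":0,"dy":0,"dz":0,"wx":0,"wy":0,"wz":0},{"dx":0,"dy":0,"dz":0,"wx":0,"wy":0,"wz":0},{"dx":0,"dy":0,"dz":0,"wx":0,"wy":0,"wz":0},{"dx":0,"dy":0,"dz":0,"wx":0,"wy":0,"wz":0},{"dx":0,"dy":0,"dz":0,"wx":0,"wy":0,"wz":0},{"dx":0,"dy":0,"dz":0,"wx":0,"wy":0,"wz":0}], "gripper": 0}}

```text
time_s: 3.75
tcp_pos: [0.6252, -0.2202, 0.0646]
ee_rot: [[-0.974, -0.225, 0.0], [-0.225, 0.974, -0.0], [-0.0, -0.0, -1.0]]
wrist_force: [-0.7, -0.6, 0.9]
gripper_width: 0.157
```

The opening is 13.7 mm, so the bar is held, and there is almost no side load. I'll twist anticlockwise while rising.

Emit:
{"fn": "drive_tool", "kwargs": {"deltas": [{"dx":0,"dy":0,"dz":-0.0005,"wx":0,"wy":0,"wz":-1.5},{"dx":0,"dy":0,"dz":-0.001,"wx":0,"wy":0,"wz":-3},{"dx":0,"dy":0,"dz":-0.0015,"wx":0,"wy":0,"wz":-4.5},{"dx":0,"dy":0,"dz":-0.002,"wx":0,"wy":0,"wz":-6},{"dx":0,"dy":0,"dz":-0.0025,"wx":0,"wy":0,"wz":-7.5},{"dx":0,"dy":0,"dz":-0.003,"wx":0,"wy":0,"wz":-9},{"dx":0,"dy":0,"dz":-0.0035,"wx":0,"wy":0,"wz":-10.5},{"dx":0,"dy":0,"dz":-0.004,"wx":0,"wy":0,"wz":-12},{"dx":0,"dy":0,"dz":-0.0045,"wx":0,"wy":0,"wz":-13.5},{"dx":0,"dy":0,"dz":-0.005,"wx":0,"wy":0,"wz":-15},{"dx":0,"dy":0,"dz":-0.0055,"wx":0,"wy":0,"wz":-16.5},{"dx":0,"dy":0,"dz":-0.006,"wx":0,"wy":0,"wz":-18},{"dx":0,"dy":0,"dz":-0.0065,"wx":0,"wy":0,"wz":-19.5},{"dx":0,"dy":0,"dz":-0.007,"wx":0,"wy":0,"wz":-21},{"dx":0,"dy":0,"dz":-0.007,"wx":0,"wy":0,"wz":-21},{"dx":0,"dy":0,"dz":-0.007,"wx":0,"wy":0,"wz":-21}]}}

```text
time_s: 5.35
tcp_pos: [0.6246, -0.2202, 0.0716]
ee_rot: [[-0.829, -0.559, -0.001], [-0.559, 0.829, 0.0], [0.001, 0.001, -1.0]]
wrist_force: [-1.4, -1.0, -14.5]
gripper_width: 0.155
```

Run:
```python
from look import *
look("scene","4",70,100,160,150,4);look("top","4",300,100,130,190,3)
s=r.sense();print({k:np.round(s[k],4) for k in("time_s","tcp_pos","ee_rot","wrist_force","moment","gripper_width")})
```

```text
{'time_s': np.float64(5.45), 'tcp_pos': array([ 0.6247, -0.2202,  0.0716]), 'ee_rot': array([[-8.289e-01, -5.594e-01, -1.200e-03],
       [-5.594e-01,  8.289e-01,  1.000e-04],
       [ 9.000e-04,  7.000e-04, -1.000e+00]]), 'wrist_force': array([ -1.3973,  -0.5599, -13.4131]), 'moment': array([-0.2168,  0.5794, -0.0203]), 'gripper_width': np.float64(0.1558)}
```

View pics/scene4.png

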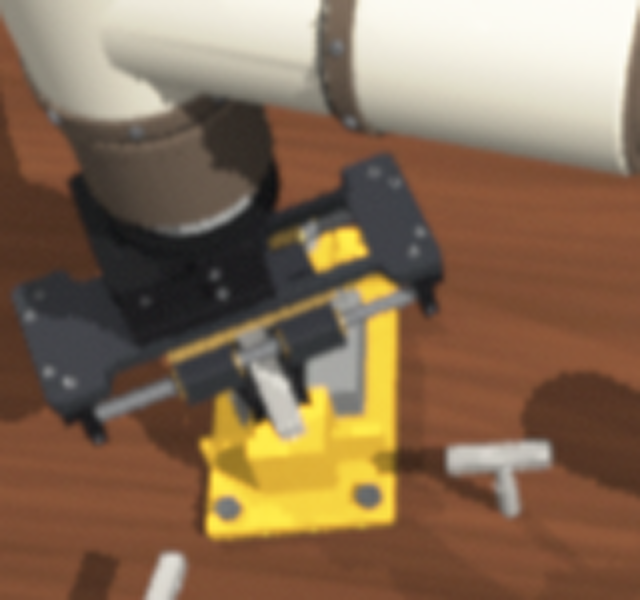

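The bar's outer end has swung to about (290,435) with the tool. Next I twist clockwise by 42° with a 13 mm rise, still in the bore.

Emit:
{"fn": "drive_tool", "kwargs": {"deltas": [{"dx":0,"dy":0,"dz":-0.0007,"wx":0,"wy":0,"wz":2.2},{"dx":0,"dy":0,"dz":-0.0014,"wx":0,"wy":0,"wz":4.4},{"dx":0,"dy":0,"dz":-0.0021,"wx":0,"wy":0,"wz":6.6},{"dx":0,"dy":0,"dz":-0.0028,"wx":0,"wy":0,"wz":8.8},{"dx":0,"dy":0,"dz":-0.0035,"wx":0,"wy":0,"wz":11},{"dx":0,"dy":0,"dz":-0.0042,"wx":0,"wy":0,"wz":13.2},{"dx":0,"dy":0,"dz":-0.0049,"wx":0,"wy":0,"wz":15.4},{"dx":0,"dy":0,"dz":-0.0056,"wx":0,"wy":0,"wz":17.6},{"dx":0,"dy":0,"dz":-0.0063,"wx":0,"wy":0,"wz":19.8},{"dx":0,"dy":0,"dz":-0.007,"wx":0,"wy":0,"wz":22},{"dx":0,"dy":0,"dz":-0.0077,"wx":0,"wy":0,"wz":24.2},{"dx":0,"dy":0,"dz":-0.0084,"wx":0,"wy":0,"wz":26.4},{"dx":0,"dy":0,"dz":-0.0091,"wx":0,"wy":0,"wz":28.6},{"dx":0,"dy":0,"dz":-0.0098,"wx":0,"wy":0,"wz":30.8},{"dx":0,"dy":0,"dz":-0.0105,"wx":0,"wy":0,"wz":33},{"dx":0,"dy":0,"dz":-0.0112,"wx":0,"wy":0,"wz":35.2},{"dx":0,"dy":0,"dz":-0.0119,"wx":0,"wy":0,"wz":37.4},{"dx":0,"dy":0,"dz":-0.0126,"wx":0,"wy":0,"wz":39.6},{"dx":0,"dy":0,"dz":-0.013,"wx":0,"wy":0,"wz":42},{"dx":0,"dy":0,"dz":-0.013,"wx":0,"wy":0,"wz":42}]}}

```text
time_s: 7.45
tcp_pos: [0.6255, -0.2201, 0.0848]
ee_rot: [[-0.99, 0.139, 0.001], [0.139, 0.99, -0.0], [-0.001, 0.0, -1.0]]
wrist_force: [0.2, -0.7, -14.4]
gripper_width: 0.157
```

Run:
```python
from look import *
look("scene","5",70,100,160,150,4);look("top","5",300,100,130,190,3)
s=r.sense();print({k:np.round(s[k],4) for k in("time_s","tcp_pos","ee_rot","wrist_force","moment","gripper_width")})
```

```text
{'time_s': np.float64(7.55), 'tcp_pos': array([ 0.6255, -0.2202,  0.0848]), 'ee_rot': array([[-9.904e-01,  1.380e-01,  8.000e-04],
       [ 1.380e-01,  9.904e-01, -1.000e-04],
       [-8.000e-04,  0.000e+00, -1.000e+00]]), 'wrist_force': array([  1.0294,  -0.9734, -12.8788]), 'moment': array([-0.1435,  0.0924,  0.0204]), 'gripper_width': np.float64(0.1571)}
```

View pics/scene5.png

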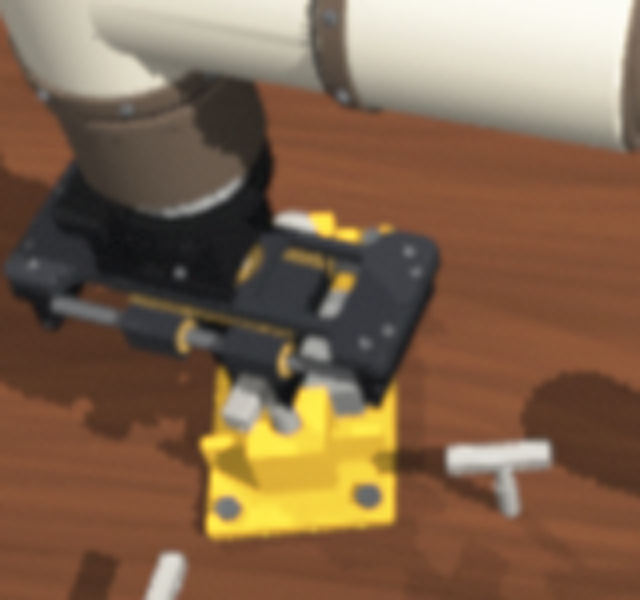

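The bar has turned clockwise, with its outer end now at about (243,405) and the shank showing above the boss. I'll draw it straight out.

Emit:
{"fn": "drive_tool", "kwargs": {"deltas": [{"dx":0,"dy":0,"dz":-0.002,"wx":0,"wy":0,"wz":0},{"dx":0,"dy":0,"dz":-0.004,"wx":0,"wy":0,"wz":0},{"dx":0,"dy":0,"dz":-0.007,"wx":0,"wy":0,"wz":0},{"dx":0,"dy":0,"dz":-0.01,"wx":0,"wy":0,"wz":0},{"dx":0,"dy":0,"dz":-0.013,"wx":0,"wy":0,"wz":0},{"dx":0,"dy":0,"dz":-0.016,"wx":0,"wy":0,"wz":0},{"dx":0,"dy":0,"dz":-0.019,"wx":0,"wy":0,"wz":0},{"dx":0,"dy":0,"dz":-0.022,"wx":0,"wy":0,"wz":0},{"dx":0,"dy":0,"dz":-0.025,"wx":0,"wy":0,"wz":0},{"dx":0,"dy":0,"dz":-0.028,"wx":0,"wy":0,"wz":0},{"dx":0,"dy":0,"dz":-0.031,"wx":0,"wy":0,"wz":0},{"dx":0,"dy":0,"dz":-0.035,"wx":0,"wy":0,"wz":0},{"dx":0,"dy":0,"dz":-0.04,"wx":0,"wy":0,"wz":0},{"dx":0,"dy":0,"dz":-0.05,"wx":0,"wy":0,"wz":0},{"dx":0,"dy":0,"dz":-0.065,"wx":0,"wy":0,"wz":0},{"dx":0,"dy":0,"dz":-0.08,"wx":0,"wy":0,"wz":0},{"dx":0,"dy":0,"dz":-0.095,"wx":0,"wy":0,"wz":0},{"dx":0,"dy":0,"dz":-0.107,"wx":0,"wy":0,"wz":0},{"dx":0,"dy":0,"dz":-0.115,"wx":0,"wy":0,"wz":0},{"dx":0,"dy":0,"dz":-0.115,"wx":0,"wy":0,"wz":0}]}}

```text
time_s: 9.55
tcp_pos: [0.6259, -0.2203, 0.2012]
ee_rot: [[-0.99, 0.139, 0.003], [0.139, 0.99, -0.001], [-0.003, -0.0, -1.0]]
wrist_force: [0.2, 0.6, -2.0]
gripper_width: 0.152
```

Run:
```python
from look import *
look("scene","6",70,60,180,150,4)
s=r.sense();print({k:np.round(s[k],4) for k in("time_s","joints","tcp_pos","ee_rot","wrist_force","moment","gripper_width")})
```

```text
{'time_s': np.float64(9.6), 'joints': array([-5.45110e+00,  2.65629e+01,  4.35940e+00, -1.25000e-02,
       -6.77483e+01, -9.25370e+01]), 'tcp_pos': array([ 0.6253, -0.2201,  0.2   ]), 'ee_rot': array([[-9.903e-01,  1.390e-01,  9.000e-04],
       [ 1.390e-01,  9.903e-01,  1.000e-04],
       [-8.000e-04,  2.000e-04, -1.000e+00]]), 'wrist_force': array([-0.1606,  0.6304, -1.1059]), 'moment': array([-0.011 , -0.0725,  0.0055]), 'gripper_width': np.float64(0.1595)}
```

View pics/scene6.png

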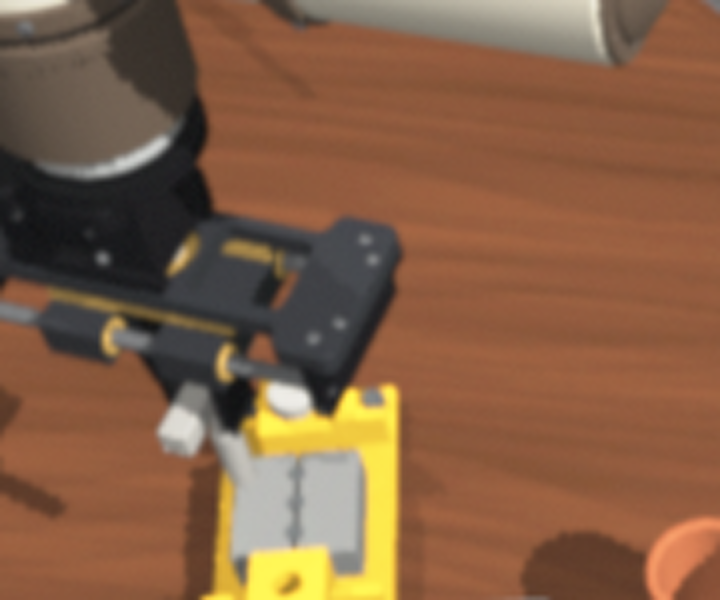

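The pin is clear of the bore and hangs straight. Now I carry it to the pan, lifting it a little to clear the cup.

Emit:
{"fn": "drive_tool", "kwargs": {"deltas": [{"dx":0.004,"dy":0.015,"dz":-0.01,"wx":0,"wy":0,"wz":0},{"dx":0.01,"dy":0.045,"dz":-0.02,"wx":0,"wy":0,"wz":0},{"dx":0.017,"dy":0.08,"dz":-0.03,"wx":0,"wy":0,"wz":0},{"dx":0.025,"dy":0.115,"dz":-0.04,"wx":0,"wy":0,"wz":0},{"dx":0.033,"dy":0.15,"dz":-0.04,"wx":0,"wy":0,"wz":0},{"dx":0.04,"dy":0.185,"dz":-0.04,"wx":0,"wy":0,"wz":0},{"dx":0.048,"dy":0.22,"dz":-0.04,"wx":0,"wy":0,"wz":0},{"dx":0.056,"dy":0.255,"dz":-0.04,"wx":0,"wy":0,"wz":0},{"dx":0.063,"dy":0.29,"dz":-0.04,"wx":0,"wy":0,"wz":0},{"dx":0.071,"dy":0.325,"dz":-0.04,"wx":0,"wy":0,"wz":0},{"dx":0.078,"dy":0.36,"dz":-0.035,"wx":0,"wy":0,"wz":0},{"dx":0.085,"dy":0.39,"dz":-0.02,"wx":0,"wy":0,"wz":0},{"dx":0.09,"dy":0.415,"dz":0,"wx":0,"wy":0,"wz":0},{"dx":0.094,"dy":0.432,"dz":0.015,"wx":0,"wy":0,"wz":0},{"dx":0.094,"dy":0.432,"dz":0.035,"wx":0,"wy":0,"wz":0},{"dx":0.094,"dy":0.432,"dz":0.055,"wx":0,"wy":0,"wz":0},{"dx":0.094,"dy":0.432,"dz":0.07,"wx":0,"wy":0,"wz":0},{"dx":0.094,"dy":0.432,"dz":0.07,"wx":0,"wy":0,"wz":0}]}}

```text
time_s: 11.4
tcp_pos: [0.5902, 0.2199, 0.1265]
ee_rot: [[-0.99, 0.139, -0.006], [0.139, 0.99, -0.003], [0.005, -0.004, -1.0]]
wrist_force: [-0.4, -0.7, -1.3]
gripper_width: 0.157
```

Run:
```python
from look import *
look("scene","7",272,120,200,150,4);look("top","7",60,100,200,150,4)
s=r.sense();print({k:np.round(s[k],4) for k in("time_s","tcp_pos","wrist_force","moment","gripper_width")})
```

```text
{'time_s': np.float64(11.5), 'tcp_pos': array([0.5922, 0.2207, 0.1296]), 'wrist_force': array([-0.0973, -0.318 , -1.4592]), 'moment': array([ 0.0006, -0.04  , -0.0054]), 'gripper_width': np.float64(0.158)}
```

View pics/scene7.png

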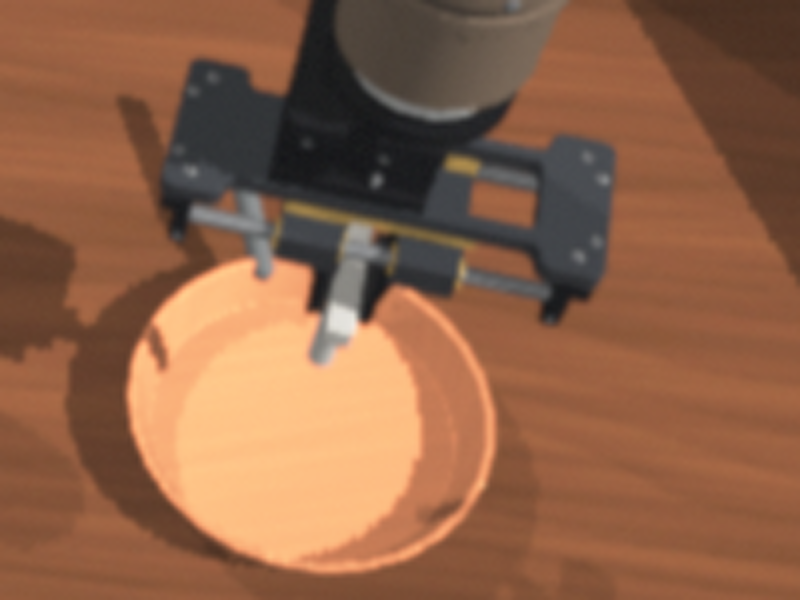

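View pics/top7.png

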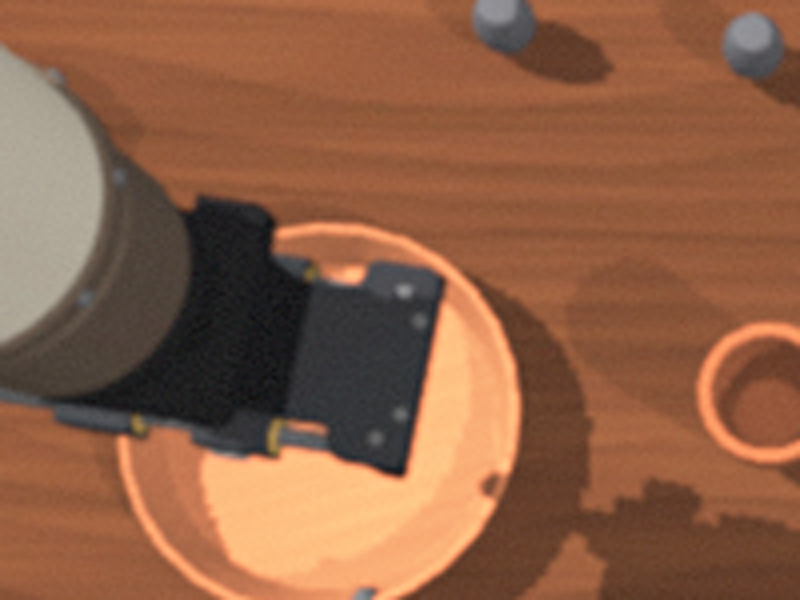

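The pin hangs over the pan's middle, with its foot at about (320,355) in the scene crop. I'll go down until the foot is just above the floor.

Emit:
{"fn": "drive_tool", "kwargs": {"deltas": [{"dx":0,"dy":0,"dz":0.012,"wx":0,"wy":0,"wz":0},{"dx":0,"dy":0,"dz":0.024,"wx":0,"wy":0,"wz":0},{"dx":0,"dy":0,"dz":0.036,"wx":0,"wy":0,"wz":0},{"dx":0,"dy":0,"dz":0.046,"wx":0,"wy":0,"wz":0},{"dx":0,"dy":0,"dz":0.054,"wx":0,"wy":0,"wz":0},{"dx":0,"dy":0,"dz":0.06,"wx":0,"wy":0,"wz":0},{"dx":0,"dy":0,"dz":0.064,"wx":0,"wy":0,"wz":0},{"dx":0,"dy":0,"dz":0.067,"wx":0,"wy":0,"wz":0},{"dx":0,"dy":0,"dz":0.068,"wx":0,"wy":0,"wz":0},{"dx":0,"dy":0,"dz":0.068,"wx":0,"wy":0,"wz":0},{"dx":0,"dy":0,"dz":0.068,"wx":0,"wy":0,"wz":0}]}}

```text
time_s: 12.6
tcp_pos: [0.5923, 0.2208, 0.0619]
ee_rot: [[-0.99, 0.139, 0.001], [0.139, 0.99, 0.0], [-0.001, 0.0, -1.0]]
wrist_force: [-0.7, 0.1, -0.8]
gripper_width: 0.155
```

Run:
```python
from look import *
look("scene","8",272,120,200,150,4)
s=r.sense();print({k:np.round(s[k],4) for k in("time_s","tcp_pos","wrist_force","moment","gripper_width")})
```

```text
{'time_s': np.float64(12.65), 'tcp_pos': array([0.5924, 0.2208, 0.062 ]), 'wrist_force': array([ 0.2553, -0.0891, -1.2034]), 'moment': array([-0.0803, -0.0508,  0.0422]), 'gripper_width': np.float64(0.1551)}
```

View pics/scene8.png

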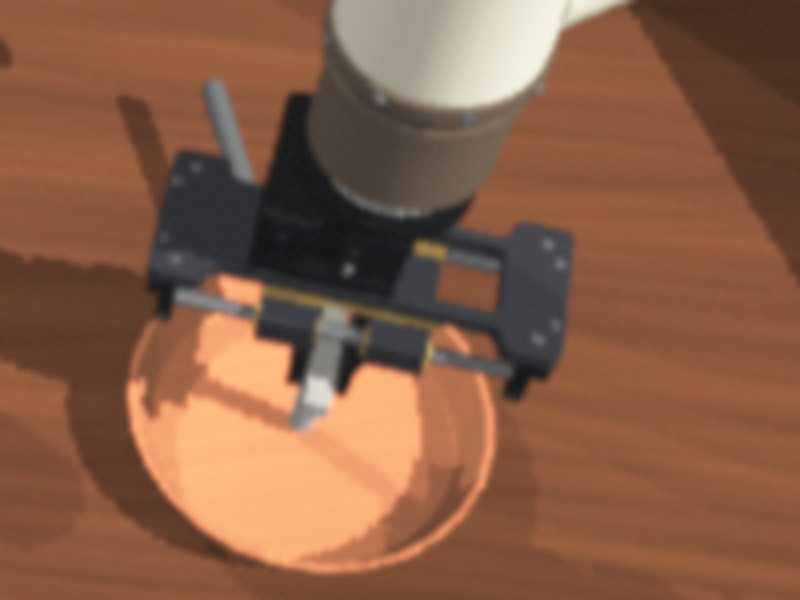

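The wrist still carries the pin's 1.2 N, so the foot is clear of the floor by a few mm. I'll lower it 2 mm, release, wait, and then back straight up.

Emit:
{"fn": "drive_tool", "kwargs": {"deltas": [{"dx":0,"dy":0,"dz":0.001,"wx":0,"wy":0,"wz":0},{"dx":0,"dy":0,"dz":0.002,"wx":0,"wy":0,"wz":0},{"dx":0,"dy":0,"dz":0.002,"wx":0,"wy":0,"wz":0},{"dx":0,"dy":0,"dz":0.002,"wx":0,"wy":0,"wz":0}]}}

```text
time_s: 13.05
tcp_pos: [0.5921, 0.2207, 0.0595]
ee_rot: [[-0.99, 0.139, -0.0], [0.139, 0.99, -0.0], [0.0, -0.0, -1.0]]
wrist_force: [-0.9, 1.0, -1.3]
gripper_width: 0.156
```

Emit:
{"fn": "drive_tool", "kwargs": {"deltas": [{"dx":0,"dy":0,"dz":0,"wx":0,"wy":0,"wz":0},{"dx":0,"dy":0,"dz":0,"wx":0,"wy":0,"wz":0},{"dx":0,"dy":0,"dz":0,"wx":0,"wy":0,"wz":0},{"dx":0,"dy":0,"dz":0,"wx":0,"wy":0,"wz":0},{"dx":0,"dy":0,"dz":0,"wx":0,"wy":0,"wz":0},{"dx":0,"dy":0,"dz":0,"wx":0,"wy":0,"wz":0},{"dx":0,"dy":0,"dz":0,"wx":0,"wy":0,"wz":0},{"dx":0,"dy":0,"dz":0,"wx":0,"wy":0,"wz":0},{"dx":0,"dy":0,"dz":0,"wx":0,"wy":0,"wz":0},{"dx":0,"dy":0,"dz":0,"wx":0,"wy":0,"wz":0}], "gripper": 0.7}}

```text
time_s: 14.05
tcp_pos: [0.5921, 0.2207, 0.0595]
ee_rot: [[-0.99, 0.139, -0.0], [0.139, 0.99, 0.0], [0.0, 0.0, -1.0]]
wrist_force: [1.0, -0.3, 0.7]
gripper_width: 0.694
```

Run:
```python
from look import *
look("scene","9",272,120,200,150,4)
s=r.sense();print({k:np.round(s[k],4) for k in("time_s","tcp_pos","wrist_force","moment","gripper_width")})
```

```text
{'time_s': np.float64(14.1), 'tcp_pos': array([0.5921, 0.2207, 0.0595]), 'wrist_force': array([-0.4116, -0.376 , -0.5761]), 'moment': array([ 0.0128, -0.0563,  0.0145]), 'gripper_width': np.float64(0.7)}
```

View pics/scene9.png

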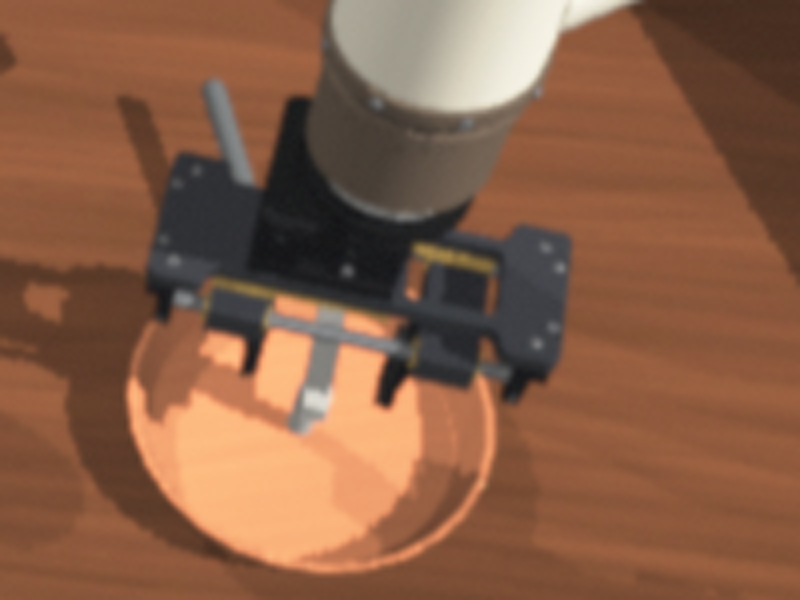

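The pin stands upright at about (318,390) and the fingers are clear on both sides. I'll back straight up, then away.

Emit:
{"fn": "drive_tool", "kwargs": {"deltas": [{"dx":0,"dy":0,"dz":-0.005,"wx":0,"wy":0,"wz":0},{"dx":0,"dy":0,"dz":-0.012,"wx":0,"wy":0,"wz":0},{"dx":0,"dy":0,"dz":-0.022,"wx":0,"wy":0,"wz":0},{"dx":0,"dy":0,"dz":-0.035,"wx":0,"wy":0,"wz":0},{"dx":0,"dy":0,"dz":-0.05,"wx":0,"wy":0,"wz":0},{"dx":0,"dy":0,"dz":-0.07,"wx":0,"wy":0,"wz":0},{"dx":0,"dy":0,"dz":-0.09,"wx":0,"wy":0,"wz":0},{"dx":0,"dy":0,"dz":-0.11,"wx":0,"wy":0,"wz":0},{"dx":0,"dy":0,"dz":-0.13,"wx":0,"wy":0,"wz":0},{"dx":0,"dy":0,"dz":-0.15,"wx":0,"wy":0,"wz":0},{"dx":0.03,"dy":0,"dz":-0.16,"wx":0,"wy":0,"wz":0},{"dx":0.07,"dy":0,"dz":-0.16,"wx":0,"wy":0,"wz":0},{"dx":0.11,"dy":0,"dz":-0.16,"wx":0,"wy":0,"wz":0},{"dx":0.14,"dy":0,"dz":-0.16,"wx":0,"wy":0,"wz":0},{"dx":0.15,"dy":0,"dz":-0.16,"wx":0,"wy":0,"wz":0},{"dx":0.15,"dy":0,"dz":-0.16,"wx":0,"wy":0,"wz":0},{"dx":0.15,"dy":0,"dz":-0.16,"wx":0,"wy":0,"wz":0}]}}

```text
time_s: 15.8
tcp_pos: [0.4445, 0.2419, 0.2204]
ee_rot: [[-0.99, 0.139, 0.002], [0.139, 0.99, 0.001], [-0.001, 0.001, -1.0]]
wrist_force: [1.0, -0.3, -0.9]
gripper_width: 0.703
```

Run:
```python
from look import *
look("scene","a",0,0,512,384,1.5);look("scene","b",272,150,200,150,4)
s=r.sense();print({k:np.round(s[k],4) for k in("time_s","tcp_pos","wrist_force","joint_velocities","gripper_width")})
```

```text
{'time_s': np.float64(15.9), 'tcp_pos': array([0.4447, 0.2416, 0.2196]), 'wrist_force': array([ 0.4732,  0.3745, -0.4633]), 'joint_velocities': array([-0.2028,  0.3915, -0.2107, -0.0192,  0.0512, -0.0247]), 'gripper_width': np.float64(0.6979)}
```

View pics/scenea.png

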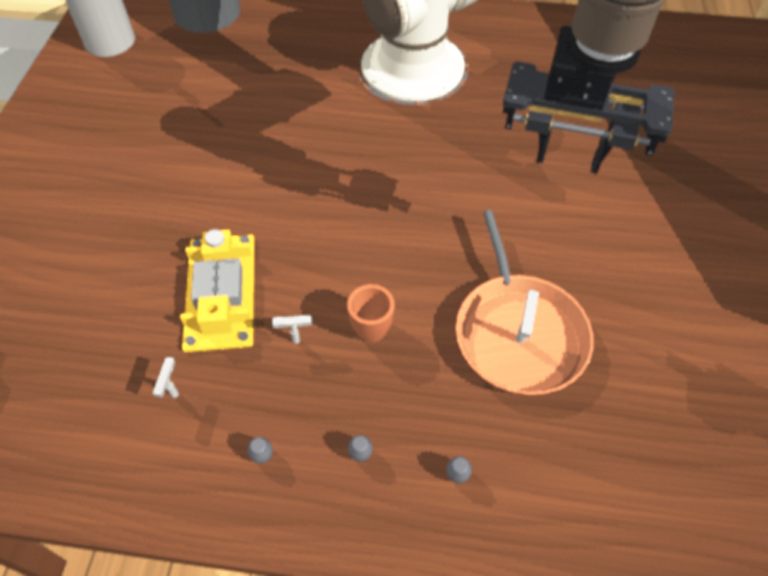

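View pics/sceneb.png

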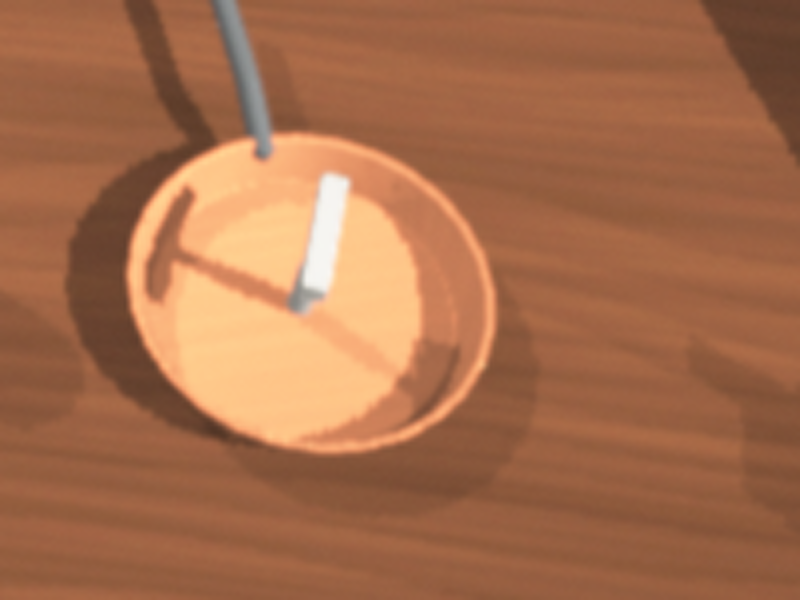

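The pin stands upright in the middle of the pan, with its bar at (325,235) in the crop. The pan is level, the dowel is still in its bore at (214,237) in the full view, and the arm is clear. I'll hand in.

```bash
python3 -c "
from station import ticket
print(ticket.finish_job())"
```

```text
the job is handed in; nothing more can be done
None
```

I freed the seized pin, set it down in the copper pan and handed the job in at about 16 s; the hand-in gave no verdict.

- **Twist and draw:** I gripped the bar at its middle and twisted it about 21° anticlockwise while raising it 7 mm. I then twisted it clockwise to about 21° past its start, at about 20 mm raised. It came straight out of the bore, with a pull of about 13–15 N and no sign of slipping.
- **Placing:** I let it go about 2 mm above the pan floor.
- **Last checks:** The final pictures show the pin standing upright near the pan's centre and the pan looking level. The dowel looks unmoved in its bore. The gripper is open and well clear, with no contact force on the wrist beyond sensor noise.
- **What disagreed:** The two cameras differed by 3–8 mm on positions. I used averages, and the near-zero side force when the grip closed showed the bar was centred. The grip force is fixed at half of the 60 N maximum, below the 40 N advised, but it held.
- **Refused move:** The first move call was refused for missing keys. It had no effect on the arm.

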